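Test and reset the stirrer's emergency stop

TASK

Test the stirrer's emergency stop: press the red mushroom button on the yellow and grey control box right in until it latches, let go so that it is seen to stay in, then twist it clockwise (seen from above) by pushing one side of its bar round with a fingertip until it springs out again, and leave it out, with its bar turned back. Never pinch the bar from both sides; do not lift or shove the box, do not press the green start button, and leave the vials, the bottle and the beaker where they stand.

Things in the scene. Friction and masses are not known exactly. Their poses are not given: they have to be found in the camera images.
- station: Loose control box with a yellow top, grey lower half and rubber feet, 165 (x) x 86 (y) x 62 mm high, about 0.9 kg. Origin: centre of its underside, on the worktop; z up. Its long side is its own x axis, pointing away from the robot. The red stop mushroom stands on its top at its own (-38, 0) mm, the green start button at (+50, 0) mm. A black stub sticks out of its +x side. It slides if pushed sideways with more than about 5 N.
- stop_top (a point): Centre of the top of the bar on the red mushroom head: 114 mm above the worktop when out, 107 latched, 104 pressed to the stop. The head is a disc (56 mm diameter, 12 thick); across its top stands a straight bar 52 mm long, 14 wide at its flanks (10 at its top), 22 high. Frame turns with the head: x along the bar, z up. Untwisted, the bar lies along the box's own x.
- stop (a joint): Travel of the red mushroom head in m: 0 = fully out, 0.010 = pressed to the stop. It is sprung (3 N at the start, up to 7 N at the bottom while the latch snaps). Pressed beyond 0.0072 and let go, it stays latched at about 0.007. When twisted enough it springs out by itself, its disc rising 7 mm: a fingertip low over the disc would block that.
- stop_twist (a joint): Twist of the mushroom head in rad, clockwise from above is positive, 0 to 0.9; a light spring (0.03 to 0.05 N m) turns it back to 0 when it is let go. A latched head is released at about 0.6 rad; pushing on to 0.75 is safe.
- bar_left: The flank of the bar on its own +y side (50 mm long, 18 mm high, up to 4 mm below the bar's top). Origin: centre of the underside of the head's disc, on the axis; x along the bar. Pushing this flank near the bar's +x end, or the other flank near its -x end, turns the head clockwise.
- bar_right: The opposite flank of the bar, on its -y side; same origin and axes. Touching both flanks at once counts as pinching.
- stop_seat (a point): Point on the top face of the box (62 mm above the worktop) on the axis of the mushroom button; a black collar of 52 mm diameter, 5 mm high, stands round it.
- start (a joint): Travel of the green start button in m, 0 = out, 0.005 = pressed. Must not be pressed.
- start_top (a point): Centre of the top of the green start button (24 mm diameter, in a black housing), 88 mm from the stop button along the box.
- vial_teal: Glass vial with a teal cap, 27 mm diameter, 60 mm high, standing in front of the box or to its right; origin at the centre of its underside. Bystander.
- vial_white: Glass vial with a white cap, 27 mm diameter, 60 mm high, standing in front of the box or to its right; origin at the centre of its underside. Bystander.
- red_bottle: White bottle with a red cap, 56 mm diameter, 115 mm high, standing behind the box; origin at the centre of its underside. Bystander.
- stir_beaker: Beaker, 62 mm diameter, 82 mm high, standing on the hot plate stirrer (plate 101 mm above the worktop) far to the right of the box; origin at the centre of its underside. Bystander.

How it is judged (in metres and radians):
On the way, in this order (a step that is already met when the one before it is completed fails the run):
1. the mushroom button is pressed in past its latch (value of joint stop above 0.0068 m and contact force between the fingers and station above 0.5 N).
2. it is let go and stays latched in (value of joint stop above 0.006 m and contact force between each of the fingers, the arm and station below 0.1 N), for 0.2 s.
3. the latched button is twisted clockwise (value of joint stop above 0.0055 m and value of joint stop_twist above 0.35 rad).
At the end, for the whole second after the job is handed in: The mushroom button is out (travel under 1.5 mm) and turned back (twist under 0.12 rad), the start button is out, the box is upright, at rest and within 30 mm of where it stood, and the vials, the bottle and the beaker are within 20 mm of where they stood (value of joint stop below 0.0015 m and value of joint stop_twist below 0.12 rad and value of joint start below 0.001 m and distance of each of station, stop_seat from where it was at the start of the episode below 0.03 m and angle between station's own z axis and vertical below 0.05 rad and linear speed of station below 0.02 m/s and distance of each of vial_teal, vial_white, red_bottle, stir_beaker from where it was at the start of the episode below 0.02 m); the robot touches nothing.
It fails at once if the green start button is pressed (value of joint start above 0.002 m).
It fails at once if the head is pinched: both flanks of its bar are touched at once (contact force between the fingers and bar_left above 0.3 N and contact force between the fingers and bar_right above 0.3 N).
It fails at once if the control box is lifted or tipped (height (world z) of station above 0.01 m or angle between station's own z axis and vertical above 0.12 rad).
It fails at once if the control box is shoved more than 30 mm (distance of any of station, stop_seat from where it was at the start of the episode above 0.03 m).
It fails at once if a vial, the bottle or the beaker is moved more than 20 mm, lifted or tipped (distance of any of vial_teal, vial_white, red_bottle, stir_beaker from where it was at the start of the episode above 0.02 m or angle between any of vial_teal, vial_white, red_bottle, stir_beaker's own z axis and vertical above 0.25 rad).
It also fails if it takes over 38 s, if anything falls off the work surface, if the arm or the gripper's body presses on something with over 40 N, if the wrist force passes 120 N, or if a joint passes its speed limit or range.

ROBOT

A 6-joint arm with a two-finger parallel gripper is mounted at the origin on the work surface; the furniture and walls round the work are solid. World frame = base frame: x ahead of the robot, y to its left, z up, the work surface at z = 0. Lengths are in mm, angles in rad, forces in N, time in s.
With the tool pointing down it reaches from about 275 to 850 mm from the base axis. Payload 5.2 kg.
Tool frame: the origin (TCP) lies at the very end of the fingers, on their centre line; the grasp point (between the pads) lies 19 mm behind it; y points along the fingers, z is the direction in which the jaws open and shut, and the axes are right-handed (so a half turn about y gives the same grasp; the last joint's range is limited). The gripper opens to 85 mm and grips with 20 to 120 N. Pads are 22 mm wide; open, the fingers measure 114 mm over their backs; the gripper's body (76 mm by 85 mm) begins 54 mm behind the grasp point. The pads swing forward as they close: fully open they stand 13 mm farther back than shut.
Start: joints at [0.973, 0.259, 1.535, -0, 1.348, -0.203], TCP at [211.522, 507.704, 231.31] pointing down, gripper open.
Joint ranges: [-3.14, 3.14], [-0.91, 2.08], [0.19, 2.58], [-1.22, 4.36], [0.22, 2.71], [-3.12, 3.12]. Speed limits (rad/s): [2.57, 2.57, 3.14, 3.14, 3.14, 3.14].

INTERFACE

Orientations are given as a unit quaternion [x, y, z, w].
In Python, from workcell import arm gives the robot as it stands.
- The arm moves only by the tool jog_arm, never from a script. Its argument "commands" is a list of rows, each a list of 7 numbers: the shift along the tool's x, y, z in mm, then the turn, a rotation vector about the tool's x, y, z in degrees, then the opening in per cent of the stroke, from 0 (shut) to 100 (fully open). In form: [[x, y, z, wx, wy, wz, jaw], ...]. A call has exactly 5 rows; each row shifts and turns the pose as measured when the row begins, along the tool's axes as they then stand; what a row does not reach is not made up. A row lasts 1/8 s, in which the tool goes at most 62.5 mm and 10.7 degrees, less where a joint would pass 70% of its speed; a pose out of reach is approached as far as the arm can. A call is refused whole if a number of a shift passes 62.5 or a number of a turn 10.7, either way. A call with a gripper value outside its range is refused whole. The fingers move at their own pace and stop on an object; "newtons" is the grip in N (left out, the last holds). Time passes only in rows, so rows that do not move let the fingers close, or fill a call up. It gives the time, the measured TCP pose, the force and the opening at its end, in the units of the state.
- arm.state(): the state, without advancing time (a new reading comes with each control period).
- arm.get_image(name): name is "scene" or "top" or "wrist"; returns (picture, depth): 384x512x3 uint8, red, green, blue; 384x512 float32, mm along the optical axis (not along the pixel's ray), 0 where there is no reading.
- arm.camera_model(name): a dict with "fx", "fy", "cx", "cy" (pixels), "cam_to_world" (4x4, takes a point from camera to world coordinates). Camera axes: x right, y down, z forward; pixel columns grow to the right and rows downward; lengths in mm; the calibration is good to about 2 mm. A picture is of the moment at which its call begins: read the wrist's pose just before it. camera_model takes no time and is no camera call; for the wrist camera it gives the pose at the moment of the call.
- arm.job_done(): hands the job in, once; it reports no verdict.
The state is a dict: "clock": time; "joint_positions": joint angles; "qd": joint speeds; "joint_torque": joint torques, N m; "eef_pos": TCP position; "eef_rot": TCP orientation; "ft_force": force on the tool from outside, world axes, zero at the start; "ft_torque": the same for the moment, N m; "width": opening from 0.0 (shut) to 1.0 (fully open).
Only numpy, scipy, OpenCV 4.12 (cv2) and the standard library are available. Lean on these libraries where they do the work, as an engineer would, in place of code of your own. Each camera call takes 0.05 s, during which the arm holds its last target.

## Working session

There is one attempt and no reset: what is moved stays moved. The work goes in short steps, Python scripts to look and compute and a tool call to move; the robot and the scene stay as the last step left them, time stands still between calls to the robot, and variables do not carry over. Pictures are saved under pics/ and viewed, and the job is handed in when it is done.

Besides the shell and the picture viewer there is one more tool, called after "Emit:" as name(argument=value, ...), one argument or row to a line, values as JSON. jog_arm: Moves the arm, as the interface text tells. Its arguments: {"type":"object","properties":{"commands":{"type":"array","items":{"type":"array","items":{"type":"number"}}},"newtons":{"type":"number"}},"required":["commands"]}

```bash
ls; mkdir -p pics; python3 - <<'E'
from workcell import arm
import cv2,numpy as np
print(arm.state())
for n in ("scene","top"):
    p,d=arm.get_image(n); m=arm.camera_model(n)
    cv2.imwrite(f"pics/{n}0.png",p[:,:,::-1]); np.savez(f"{n}0.npz",p=p,d=d,**{k:np.array(v) for k,v in m.items()})
    print(n,m)
E
```

```text
pics
{'clock': 0.0, 'joint_positions': array([ 9.73220676e-01,  2.59356650e-01,  1.53606629e+00,  2.09362443e-05,
        1.34804263e+00, -2.02797894e-01]), 'qd': array([ 1.55174022e-03, -7.43082225e-05, -6.44181965e-04, -9.77458069e-04,
       -1.48455597e-04, -1.10184448e-03]), 'joint_torque': array([-4.92179822e-05, -4.46025860e+01, -2.90570605e+01, -1.50375627e-04,
        1.16157069e-02, -1.76413789e-05]), 'eef_pos': array([211.19661508, 507.25856029, 230.47411252]), 'eef_rot': array([ 0.69398259, -0.13893659,  0.13840734, -0.6927685 ]), 'ft_force': array([-0.24984966, -0.1423647 , -0.09188572]), 'ft_torque': array([-0.03682885,  0.01158241,  0.00537177]), 'width': 1.004141006508957}
scene {'fx': 364.9633267038742, 'fy': 364.9633267038742, 'cx': 257.14058458218295, 'cy': 194.5220346467164, 'cam_to_world': array([[ 7.94376156e-01, -3.33538143e-01,  5.07660153e-01,
         1.23032468e+02],
       [-6.07408219e-01, -4.29758598e-01,  6.68103886e-01,
        -5.27785367e+02],
       [-4.66681397e-03, -8.39082746e-01, -5.43983793e-01,
         5.50951983e+02],
       [ 0.00000000e+00,  0.00000000e+00,  0.00000000e+00,
         1.00000000e+00]])}
top {'fx': 411.1951370344983, 'fy': 411.1951370344983, 'cx': 251.77380017837385, 'cy': 190.91637636693997, 'cam_to_world': array([[ 1.36663236e-03, -9.96769132e-01,  8.03083375e-02,
         4.51513973e+02],
       [-9.99761685e-01,  3.87846911e-04,  2.18271297e-02,
         2.58924984e+01],
       [-2.17877565e-02, -8.03190284e-02, -9.96531057e-01,
         1.24590015e+03],
       [ 0.00000000e+00,  0.00000000e+00,  0.00000000e+00,
         1.00000000e+00]])}
```

View pics/scene0.png

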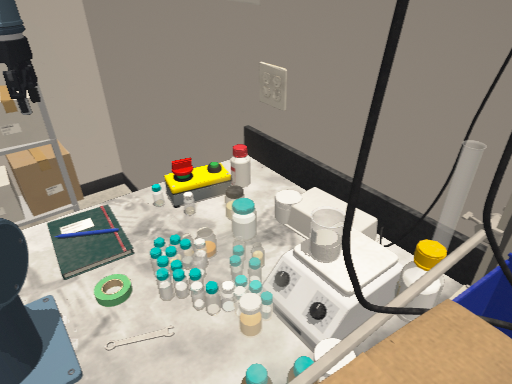

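View pics/top0.png

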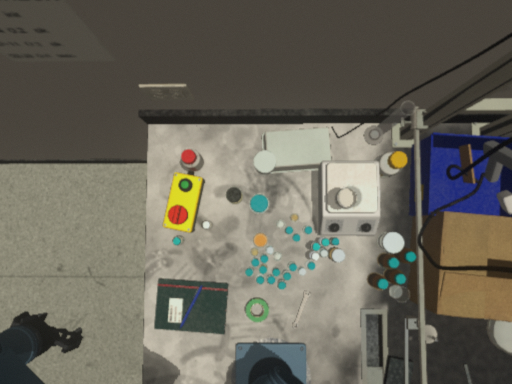

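The top view shows the box with the red mushroom at about (178,215), the green button at (185,185), the vials at (177,240) and (206,225), and the bottle at (191,158). I'll measure these next.

```bash
cat > h.py <<'E'
import numpy as np,cv2
def load(n): return np.load(n)
def ray(z,u,v,h):
    T=z['cam_to_world']; d=T[:3,:3]@np.array([(u-z['cx'])/z['fx'],(v-z['cy'])/z['fy'],1]); o=T[:3,3]
    return o+d*(h-o[2])/d[2]
def pts(z):
    d=z['d'];v,u=np.mgrid[:d.shape[0],:d.shape[1]]
    c=np.stack([(u-z['cx'])/z['fx']*d,(v-z['cy'])/z['fy']*d,d],-1)
    return c@z['cam_to_world'][:3,:3].T+z['cam_to_world'][:3,3]
E
python3 - <<'E'
from h import *
np.set_printoptions(precision=1,suppress=True)
for n in("top0.npz","scene0.npz"):
    z=load(n);p=z['p'];P=pts(z);hsv=cv2.cvtColor(p,cv2.COLOR_RGB2HSV);H,S,V=[hsv[...,i].astype(int) for i in range(3)]
    win=np.zeros(H.shape,bool)
    if n[0]=='t': win[145:245,155:215]=1
    else: win[140:220,140:255]=1
    for nm,m in dict(red=((H<8)|(H>172))&(S>150)&(V>80),green=(H>45)&(H<80)&(S>120)&(V>60),yellow=(H>22)&(H<34)&(S>150)&(V>100),teal=(H>82)&(H<100)&(S>100)).items():
        k,l,s,c=cv2.connectedComponentsWithStats((m&win).astype(np.uint8))
        for i in range(1,k):
            if s[i,4]<8: continue
            Q=P[l==i]; Q=Q[np.isfinite(Q).all(1)]
            print(n,nm,s[i],c[i],"depth med",np.median(Q,0),"zmax",np.percentile(Q[:,2],[5,50,95]))
            if nm=='yellow': print("  rect",cv2.minAreaRect(np.argwhere(l==i)[:,::-1].astype(np.float32)), [ray(z,*q,62)[:2] for q in cv2.boxPoints(cv2.minAreaRect(np.argwhere(l==i)[:,::-1].astype(np.float32)))])
            if n[0]=='t': print("   ray@100",ray(z,*c[i],100), "@80",ray(z,*c[i],80),"@60",ray(z,*c[i],60))
z=load("top0.npz");print("white vial",ray(z,206,225,60),"bottle",ray(z,191,157,115))
p=z['p'][140:250,145:225];cv2.imwrite("pics/topz.png",cv2.resize(p[:,:,::-1],None,fx=5,fy=5,interpolation=2))
E
```

```text
top0.npz red [182 150  14  13 144] [188.1 156.2] depth med [640.2 228.7 115. ] zmax [110.1 115.  119. ]
   ray@100 [642.3 231.  100. ] @80 [645.7 234.6  80. ] @60 [649.  238.2  60. ]
top0.npz red [169 206  18  18 253] [177.5 214.4] depth med [478.8 257.7  94.2] zmax [ 88.7  94.2 115.7]
   ray@100 [478.  258.6 100. ] @80 [478.5 262.7  80. ] @60 [479.  266.7  60. ]
top0.npz green [181 181   8   8  51] [184.3 184.4] depth med [564.9 244.5  82.6] zmax [76.1 82.6 85.4]
   ray@100 [562.4 240.6 100. ] @80 [564.4 244.3  80. ] @60 [566.3 248.1  60. ]
top0.npz yellow [ 164  173   39   59 1187] [183.8 200.4] depth med [523.7 244.8  61.9] zmax [56.  61.9 66.2]
  rect ((182.64878845214844, 201.6390380859375), (29.613447189331055, 56.71254348754883), 12.094757080078125) [array([444.8, 309.9]), array([605.8, 278.2]), array([587.5, 193.4]), array([427.1, 225.9])]
   ray@100 [517.2 241.4 100. ] @80 [518.4 245.2  80. ] @60 [519.5 248.9  60. ]
top0.npz teal [173 237   8   8  44] [176.3 240.8] depth med [402.6 269.5  59.4] zmax [56.2 59.4 63.9]
   ray@100 [404.7 260.8 100. ] @80 [403.9 264.9  80. ] @60 
[... 312 characters left out ...]
zmax [75.8 81.5 83.9]
scene0.npz green [177 175  13   4  30] [183.  176.6] depth med [469.1 249.1  69.9] zmax [66.3 69.9 73.7]
scene0.npz yellow [164 163  67  31 916] [197.1 179. ] depth med [508.7 228.4  60.7] zmax [46.9 60.7 62.9]
  rect ((197.35391235351562, 177.03370666503906), (20.61212158203125, 64.53468322753906), 77.00537872314453) [array([440.9, 307.5]), array([621.6, 273.9]), array([568.4, 171.1]), array([406.4, 208.1])]
scene0.npz teal [152 184   9   8  59] [155.7 187.4] depth med [398.1 265.9  57.7] zmax [48.8 57.7 60.5]
scene0.npz teal [233 198  21  14 242] [243.4 204.6] depth med [507.9  28.5  85.9] zmax [82.5 85.9 87.4]
white vial [448.6 183.7  60. ] bottle [637.6 220.2 115. ]
```

View pics/topz.png

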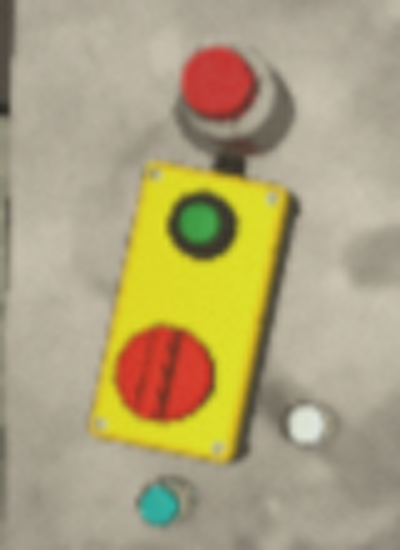

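```bash
cat >> h.py <<'E'
from scipy.spatial.transform import Rotation as R
C=np.array([478.5,259.5]); YAW=np.deg2rad(-10.7)
def axes():
    bx=np.array([np.cos(YAW),np.sin(YAW),0]); by=np.array([-bx[1],bx[0],0]); return bx,by
def goal(s,bxo,byo,z,sign=1):
    """box-frame offset from stop axis + height -> tool-frame shift, rotvec deg"""
    bx,by=axes(); T=R.from_quat(s['eef_rot'])
    p=np.array([*C,0])+bxo*bx+byo*by; p[2]=z
    y=np.array([0,0,-1.]); x=sign*bx; Z=np.cross(x,y)
    G=R.from_matrix(np.stack([x,y,Z],1))
    return T.inv().apply(p-s['eef_pos']),np.rad2deg((T.inv()*G).as_rotvec())
E
python3 - <<'E'
from h import *
from workcell import arm
np.set_printoptions(precision=2,suppress=True)
s=arm.state();print(R.from_quat(s['eef_rot']).as_matrix())
for sg in(1,-1): print(goal(s,0,0,180,sg))
E
```

```text
[[ 0.92 -0.    0.38]
 [-0.38 -0.    0.92]
 [-0.   -1.   -0.  ]]
(array([ 342.01,   50.64, -125.87]), array([  0.09, -11.92,  -0.03]))
(array([ 342.01,   50.64, -125.87]), array([  0.04, 168.08,   0.13]))
```

Emit:
jog_arm(
  commands=[
    [50, 0, -20, 0, -6, 0, 0],
    [50, 0, -20, 0, -6, 0, 0],
    [50, 0, -20, 0, 0, 0, 0],
    [50, 0, -20, 0, 0, 0, 0],
    [50, 0, -20, 0, 0, 0, 0],
  ],
  newtons=20,
)

```text
clock: 0.72
eef_pos: [430.7, 348.6, 228.3]
eef_rot: [0.706, -0.061, 0.058, -0.704]
ft_force: [-0.6, 1.4, 0.2]
width: -0.005
```

```bash
cat > w.py <<'E'
from h import *
from workcell import arm
import sys
np.set_printoptions(precision=2,suppress=True)
s=arm.state();print(s['clock'],s['eef_pos'],s['ft_force'],s['width'],goal(s,0,0,150))
if len(sys.argv)>1:
    n=sys.argv[1];v=sys.argv[2] if len(sys.argv)>2 else "wrist"
    m=arm.camera_model(v);p,d=arm.get_image(v)
    cv2.imwrite(f"pics/{n}.png",p[:,:,::-1]);np.savez(f"{n}.npz",p=p,d=d,**m)
E
python3 w.py w1
```

```text
0.725 [430.66 348.63 228.31] [-0.57  1.37  0.17] -0.004751349970526544 (array([ 62.5 ,  78.31, -79.53]), array([ 0.18,  0.99, -0.22]))
```

View pics/w1.png

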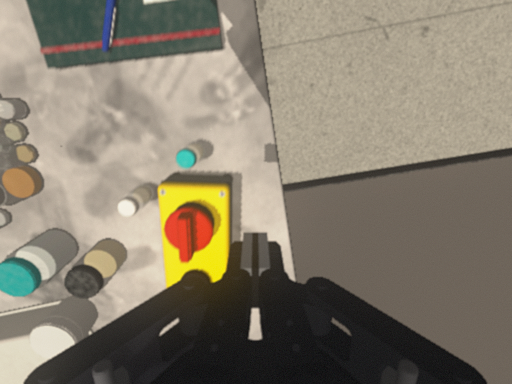

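The wrist view shows the red head at about (190,230), with its bar nearly vertical in the picture, and the fingers shut at (255,245).

```bash
cat > red.py <<'E'
from h import *
import sys
np.set_printoptions(precision=1,suppress=True)
z=load(sys.argv[1]+".npz");p=z['p'];P=pts(z);hsv=cv2.cvtColor(p,cv2.COLOR_RGB2HSV);H,S,V=[hsv[...,i].astype(int) for i in range(3)]
m=((H<8)|(H>172))&(S>150)&(V>60)
k,l,s,c=cv2.connectedComponentsWithStats(m.astype(np.uint8));i=max(range(1,k),key=lambda i:s[i,4])
Q=P[l==i];zz=Q[:,2];print(s[i],c[i],np.percentile(zz,[2,10,25,50,75,90,98]))
for lo,hi in((102,125),(85,97)):
    q=Q[(zz>lo)&(zz<hi)][:,:2].astype(np.float32)
    if len(q)>10:
        (cx,cy),r=cv2.minEnclosingCircle(q);e=np.linalg.eigh(np.cov(q.T))[1][:,-1]
        print((lo,hi),len(q),"mean",q.mean(0),"circ",cx,cy,r,"dir",np.rad2deg(np.arctan(e[1]/e[0])),cv2.minAreaRect(q))
Y=(H>22)&(H<34)&(S>150)&(V>80)
q=P[Y];q=q[(abs(q[:,2]-62)<6)][:,:2].astype(np.float32);print("yellow",cv2.minAreaRect(q))
E
python3 red.py w1;python3 red.py top0
```

```text
[ 165  208   47   53 1454] [187.8 231.4] [ 89.1  90.1  90.8  91.6 112.  113.2 114.1]
(102, 125) 521 mean [475.7 265.6] circ 476.9841613769531 264.265625 25.15106201171875 dir -10.033187132302308 ((477.0080261230469, 264.3851318359375), (13.65285873413086, 50.04335021972656), 78.72883605957031)
(85, 97) 919 mean [474.8 267.5] circ 476.7703552246094 264.6893615722656 26.710386276245117 dir 74.8273991546806 ((475.88836669921875, 264.7964172363281), (52.22755813598633, 49.777130126953125), 71.69225311279297)
yellow ((505.5533142089844, 259.3262939453125), (84.40702819824219, 146.79058837890625), 78.90853118896484)
[169 206  18  18 253] [177.5 214.4] [ 87.9  89.6  91.7  94.2 110.1 115.  116.7]
(102, 125) 91 mean [479.2 261.3] circ 479.05108642578125 260.3663024902344 23.33173179626465 dir -11.659615140516868 ((479.36920166015625, 262.36669921875), (14.931487083435059, 46.122474670410156), 80.9633560180664)
(85, 97) 154 mean [477.4 257.3] circ 478.37957763671875 260.57135009765625 25.264368057250977 dir 76.9139225040441 ((476.6877136230469, 260.50762939453125), (48.784942626953125, 45.05988693237305), 89.93099212646484)
yellow ((516.6829833984375, 253.62542724609375), (84.27749633789062, 164.11630249023438), 78.55484008789062)
```

```bash
sed -i 's/^C=.*/C=np.array([477.5,263.3]); YAW=np.deg2rad(-11.0)/' h.py; python3 w.py
```

```text
0.775 [436.77 344.81 227.99] [ 5.13 -2.61  0.14] 0.002050917196073103 (array([ 54.09,  78.43, -72.86]), array([0.3 , 1.08, 0.06]))
```

Emit:
jog_arm(
  commands=[
    [25, 20, -35, 0, 1, 0, 0],
    [25, 20, -35, 0, 0, 0, 0],
    [0, 15, 0, 0, 0, 0, 0],
    [0, 0, 0, 0, 0, 0, 0],
    [0, 0, 0, 0, 0, 0, 0],
  ],
)

```text
clock: 1.4
eef_pos: [474.8, 264.4, 170.8]
eef_rot: [0.706, -0.069, 0.068, -0.702]
ft_force: [0.2, 0.6, -1.2]
width: -0.0
```

```bash
python3 w.py w2; python3 red.py w2
```

```text
1.4 [474.82 264.38 170.75] [ 0.21  0.6  -1.19] -5.563231388652507e-05 (array([ 2.86, 20.75, -0.43]), array([ 0.3 , -0.13, -0.06]))
[ 225  170   62   63 2424] [256.5 201.1] [ 89.2  90.1  90.7  91.4 109.3 113.1 113.9]
(102, 125) 704 mean [474.7 265. ] circ 475.215576171875 264.8633728027344 23.36807632446289 dir -11.376052646384661 ((474.9860534667969, 264.7904968261719), (13.6071195602417, 45.92854309082031), 78.6041030883789)
(85, 97) 1706 mean [476.  265.7] circ 476.4727478027344 264.5284729003906 26.620574951171875 dir 82.55300066433759 ((475.9642028808594, 264.64739990234375), (52.252525329589844, 51.129940032958984), 79.8162841796875)
yellow ((507.26995849609375, 258.60211181640625), (84.00652313232422, 148.86865234375), 78.473876953125)
```

View pics/w2.png

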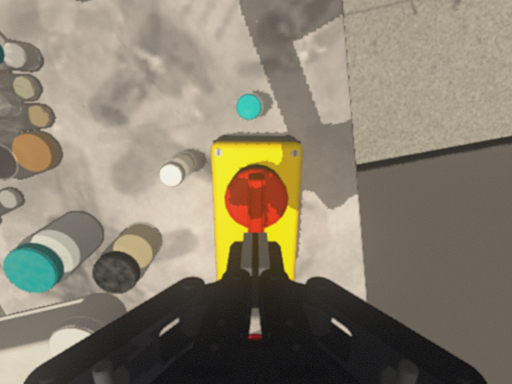

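The bar (256,200) lines up with the shut fingers (255,245), and the head centre comes out at about (476.5, 264.5). Next I press it.

```bash
sed -i 's/^C=.*/C=np.array([476.7,264.4]); YAW=np.deg2rad(-11.2)/' h.py
```

Emit:
jog_arm(
  commands=[
    [2, 25, 0, 0, 0, 0, 0],
    [0, 20, 0, 0, 0, 0, 0],
    [0, 5, 0, 0, 0, 0, 0],
    [0, 0, 0, 0, 0, 0, 0],
    [0, 0, 0, 0, 0, 0, 0],
  ],
)

```text
clock: 2.08
eef_pos: [477.6, 268.8, 124.4]
eef_rot: [0.704, -0.064, 0.068, -0.704]
ft_force: [0.4, -0.6, -0.2]
width: -0.003
```

```bash
python3 w.py
```

```text
2.075 [477.63 268.8  124.44] [ 0.45 -0.6  -0.18] -0.0033207179786170476 (array([  0.07, -25.56,  -4.51]), array([0.03, 0.46, 0.36]))
```

Emit:
jog_arm(
  commands=[
    [0, 5, -4, 0, 0.4, 0, 0],
    [0, 6, 0, 0, 0, 0, 0],
    [0, 6, 0, 0, 0, 0, 0],
    [0, 3, 0, 0, 0, 0, 0],
    [0, 1, 0, 0, 0, 0, 0],
  ],
)

```text
clock: 2.7
eef_pos: [478.0, 265.0, 104.7]
eef_rot: [-0.703, 0.066, -0.072, 0.704]
ft_force: [-1.7, 0.1, 4.6]
width: -0.0
```

```bash
python3 w.py
```

```text
2.7 [477.98 265.02 104.75] [-1.71  0.11  4.55] -0.00026008201864265537 (array([ -0.71, -45.26,  -0.77]), array([-0.1 ,  0.  ,  0.53]))
```

Emit:
jog_arm(
  commands=[
    [0, 2, 0, 0, 0, 0, 0],
    [0, 1, 0, 0, 0, 0, 0],
    [0, 0, 0, 0, 0, 0, 0],
    [0, -8, 0, 0, 0, 0, 0],
    [0, -20, 0, 0, 0, 0, 0],
  ],
)

```text
clock: 3.32
eef_pos: [476.9, 264.6, 131.6]
eef_rot: [0.704, -0.066, 0.072, -0.704]
ft_force: [0.2, -0.4, 0.6]
width: -0.001
```

Emit:
jog_arm(
  commands=[
    [0, -20, 0, 0, 0, 0, 0],
    [0, -15, 0, 0, 0, 0, 0],
    [0, 0, 0, 0, 0, 0, 0],
    [0, 0, 0, 0, 0, 0, 0],
    [0, 0, 0, 0, 0, 0, 0],
  ],
)

```text
clock: 3.95
eef_pos: [476.7, 264.4, 167.6]
eef_rot: [0.704, -0.066, 0.072, -0.703]
ft_force: [-0.7, 0.2, 0.7]
width: -0.0
```

```bash
python3 w.py w3; python3 red.py w3
```

```text
3.95 [476.71 264.39 167.58] [-0.67  0.16  0.73] -0.00017779356334470225 (array([-0.15, 17.58,  0.01]), array([0.  , 0.01, 0.44]))
[ 225  165   61   68 2374] [255.6 196.9] [ 82.3  83.2  83.8  84.5 102.3 106.3 107. ]
(102, 125) 619 mean [476.7 264.7] circ 477.25823974609375 265.62628173828125 25.59929847717285 dir -11.86637447537388 ((477.0563049316406, 264.6694030761719), (12.86011791229248, 50.48970413208008), 78.28041076660156)
(85, 97) 169 mean [476.5 265.9] circ 476.26715087890625 265.2046203613281 24.567333221435547 dir 71.16773457561379 ((476.7056884765625, 264.9277038574219), (47.48666000366211, 44.123878479003906), 60.62114715576172)
yellow ((507.5266418457031, 258.5370788574219), (83.95286560058594, 149.87747192382812), 78.44398498535156)
```

View pics/w3.png

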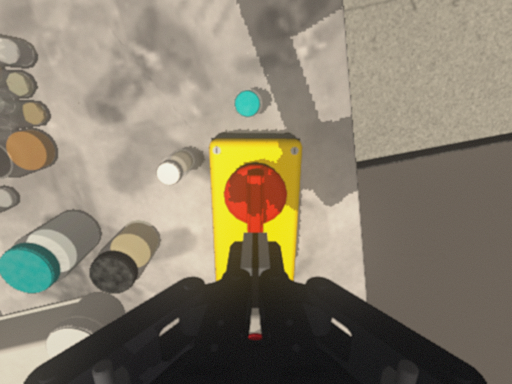

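It is latched: the bar top measures 107 and the disc 84. Next I go beside the left flank near its +x end.

Emit:
jog_arm(
  commands=[
    [14, 0, 15, 0, 0, 0.4, 0],
    [14, 10, 13, 0, 0, 0, 0],
    [0, 10, 0, 0, 0, 0, 0],
    [0, 10, 0, 0, 0, 0, 0],
    [0, 10, 0, 0, 0, 0, 0],
  ],
)

```text
clock: 4.62
eef_pos: [508.0, 285.8, 123.9]
eef_rot: [0.704, -0.07, 0.068, -0.703]
ft_force: [-0.6, -0.8, -0.4]
width: 0.001
```

```bash
cat >> w.py <<'E'
g=goal(s,28,28,97); print("to start pose",g); bx,by=axes(); d=s['eef_pos'][:2]-C; print("box offs",d@bx[:2],d@by[:2])
E
python3 w.py w4
```

```text
4.625 [508.   285.85 123.95] [-0.65 -0.82 -0.38] 0.0011925260105553575 (array([-26.63, -25.9 , -27.18]), array([ 0.14,  0.  , -0.19]))
to start pose (array([ 1.55, 26.94,  0.95]), array([ 0.14,  0.  , -0.19]))
box offs 26.53871844896205 27.11618450942729
```

View pics/w4.png

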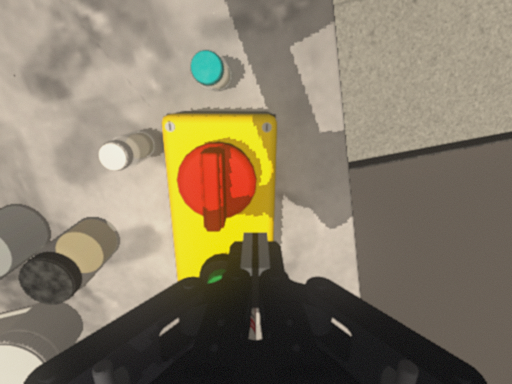

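```bash
python3 - <<'E'
from h import *
np.set_printoptions(precision=1,suppress=True)
z=load("w4.npz");T=np.linalg.inv(z['cam_to_world']);bx,by=axes()
def proj(p): q=T[:3,:3]@p+T[:3,3]; return np.array([z['fx']*q[0]/q[2]+z['cx'],z['fy']*q[1]/q[2]+z['cy']])
t=np.array([508.,285.85,123.95])
print("tcp",proj(t),"-11x",proj(t-11*bx),"+11y",proj(t-11*bx+11*by),proj(t-11*bx+5*by))
c=np.array([*C,107]);print("bar ends",proj(c+26*bx),proj(c-26*bx))
P=pts(z)
for v in range(228,262,3): print(v,P[v,256],P[v,248])
p=z['p'][130:290,160:320];cv2.imwrite("pics/w4z.png",cv2.resize(p[:,:,::-1],None,fx=3.7,fy=3.7,interpolation=2))
E
```

```text
tcp [254.4 246.6] -11x [254.4 229.6] +11y [273.8 229.6] [263.2 229.6]
bar ends [212.  232.1] [207.6 151.4]
228 [527.4 283.1  61.3] [526.6 276.5  60.4]
231 [530.  282.5  61.5] [528.8 276.1  61.2]
234 [497.3 288.9 129.4] [496.3 284.6 129.6]
237 [497.3 288.9 132.8] [496.2 284.7 133.4]
240 [497.4 288.9 135.9] [496.7 284.7 135.6]
243 [497.1 288.9 139.5] [496.9 284.7 138.4]
246 [496.8 289.  143. ] [496.9 284.8 141.5]
249 [497.4 288.8 144.8] [496.8 284.9 144.5]
252 [497.6 288.8 147.3] [496.5 285.  147.8]
255 [496.9 288.9 151.2] [496.7 285.1 150.3]
258 [497.5 288.8 152.7] [497.2 285.  152. ]
261 [497.8 288.8 154.8] [496.1 285.3 156.3]
```

View pics/w4z.png

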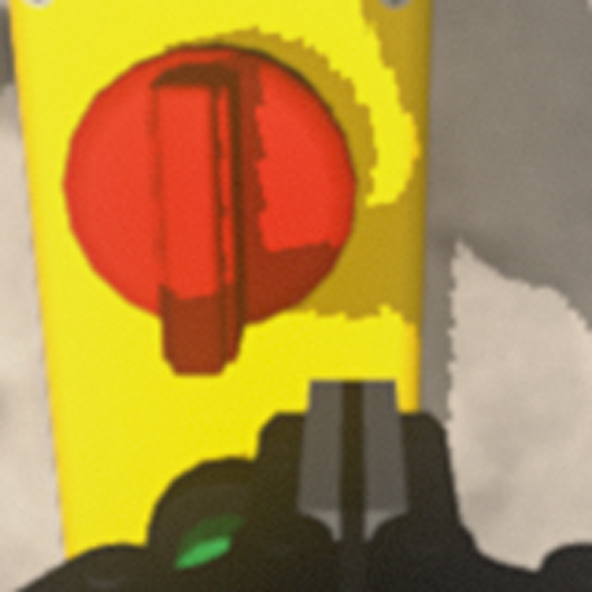

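Emit:
jog_arm(
  commands=[
    [1.5, 9, 0, 0, 0, 0, 0],
    [0, 9, 0, 0, 0, 0, 0],
    [0, 7, 0, 0, 0, 0, 0],
    [0, 2, 0, 0, 0, 0, 0],
    [0, 0, 0, 0, 0, 0, 0],
  ],
)

```text
clock: 5.3
eef_pos: [507.9, 284.8, 93.6]
eef_rot: [0.705, -0.071, 0.067, -0.703]
ft_force: [-0.3, -0.4, 0.4]
width: -0.0
```

```bash
python3 w.py
```

```text
5.3 [507.94 284.79  93.59] [-0.28 -0.43  0.43] -0.00025120510381829663 (array([-27.01, -56.15, -26.29]), array([ 0.23, -0.  , -0.33]))
to start pose (array([ 1.3 , -3.43,  1.92]), array([ 0.23, -0.  , -0.33]))
box offs 26.68413751329258 26.06765089159628
```

Emit:
jog_arm(
  commands=[
    [1.5, -4, 0, 0, 0, 0, 0],
    [0, 0, -5, 0, 0, 0, 0],
    [0, 0, -4, 0, 0, 0, 0],
    [0, 0, -3, 0, 0, 0, 0],
    [0, 0, 0, 0, 0, 0, 0],
  ],
)

```text
clock: 5.92
eef_pos: [508.2, 272.8, 99.3]
eef_rot: [0.704, -0.07, 0.068, -0.703]
ft_force: [-0.1, 1.5, 0.0]
width: 0.005
```

```bash
python3 w.py w5
```

```text
5.925 [508.23 272.77  99.28] [-0.07  1.48  0.04] 0.0052975613325544416 (array([-29.45, -50.61, -14.4 ]), array([ 0.07, -0.01, -0.17]))
to start pose (array([-1.3 ,  2.27, 13.67]), array([ 0.07, -0.01, -0.17]))
box offs 29.30089178896789 14.329453083993862
```

View pics/w5.png

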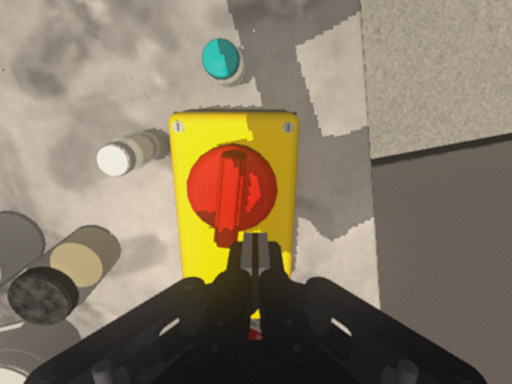

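The finger is touching the left flank near the end of the bar at about (228,242), and the bar has turned slightly. I push on.

Emit:
jog_arm(
  commands=[
    [-1, 2, -1, 0, 0, 0, 0],
    [0, 0, -2, 0, 0, 0, 0],
    [0, 0, -2, 0, 0, 0, 0],
    [0, 0, -2, 0, 0, 0, 0],
    [0, 0, 0, 0, 0, 0, 0],
  ],
)

```text
clock: 6.6
eef_pos: [506.5, 266.8, 98.0]
eef_rot: [-0.703, 0.069, -0.069, 0.704]
ft_force: [0.6, 2.4, 2.0]
width: 0.002
```

```bash
python3 w.py w6; python3 red.py w6
```

```text
6.6 [506.55 266.79  98.02] [0.55 2.38 2.  ] 0.0018795744441717993 (array([-28.87, -51.96,  -8.1 ]), array([-0.05, -0.  , -0.06]))
to start pose (array([-0.81,  1.04, 19.86]), array([-0.05, -0.  , -0.06]))
box offs 28.813715732601096 8.138992590105609
[ 197  147   90  100 5805] [240.3 192.9] [ 82.6  83.5  84.1  84.8 105.2 106.5 107.2]
(102, 125) 1850 mean [474.9 266. ] circ 476.9810791015625 264.8132019042969 25.03831672668457 dir -34.75696844870184 ((476.9299011230469, 264.72222900390625), (13.46409797668457, 50.03041076660156), 55.71649932861328)
(85, 97) 566 mean [475.2 263.2] circ 476.0700988769531 264.1727600097656 25.15785789489746 dir 63.21241321256116 ((476.4831237792969, 264.64398193359375), (48.167823791503906, 45.72029113769531), 61.20637893676758)
yellow ((513.7728881835938, 257.1442565917969), (84.80650329589844, 162.59356689453125), 78.69186401367188)
```

View pics/w6.png

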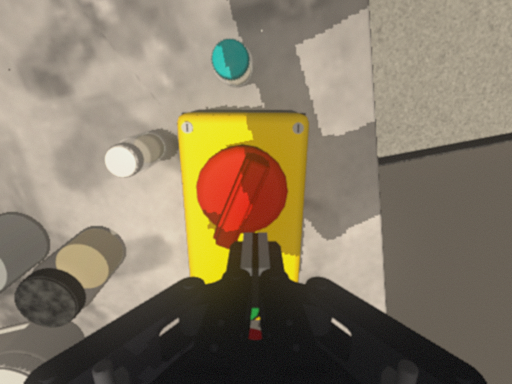

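Emit:
jog_arm(
  commands=[
    [0, 0, -2, 0, 0, 0, 0],
    [0, 0, -2, 0, 0, 0, 0],
    [0, 0, -1.5, 0, 0, 0, 0],
    [0, 0, -1, 0, 0, 0, 0],
    [0, 0, 0, 0, 0, 0, 0],
  ],
)

```text
clock: 7.28
eef_pos: [505.0, 260.2, 98.6]
eef_rot: [-0.703, 0.069, -0.069, 0.704]
ft_force: [-0.8, 3.2, 3.1]
width: -0.0
```

```bash
python3 w.py w7; python3 red.py w7
```

```text
7.275 [504.95 260.22  98.55] [-0.77  3.22  3.15] -0.00048011206040521337 (array([-28.6 , -51.41,  -1.32]), array([-0.07, -0.  , -0.08]))
to start pose (array([-0.53,  1.58, 26.62]), array([-0.07, -0.  , -0.08]))
box offs 28.528233650647593 1.382759598965697
[ 208  150   90   95 5821] [250.8 194.5] [ 84.8  85.8  86.4  87.2 107.7 108.7 109.5]
(102, 125) 2236 mean [475.5 265.4] circ 477.39697265625 264.9994812011719 25.43824577331543 dir -52.32814147041584 ((477.21307373046875, 264.8551940917969), (14.011148452758789, 50.749488830566406), 38.11861038208008)
(85, 97) 3357 mean [474. 263.] circ 476.8648376464844 264.5379638671875 26.772003173828125 dir 44.36020090431191 ((475.9344787597656, 265.56591796875), (52.85820770263672, 50.771541595458984), 48.70294189453125)
yellow ((496.703125, 260.7181396484375), (84.35302734375, 127.44832611083984), 78.52220916748047)
```

The twist is about 0.71 rad and the latch is released, but the bar top has stopped at 109.5 mm with about 3 N upward on the tool. It's probably under the wider part of the finger. I'll raise the tip slowly with the head still held turned.

Emit:
jog_arm(
  commands=[
    [0, -2, 0, 0, 0, 0, 0],
    [0, -2, 0, 0, 0, 0, 0],
    [0, -2, 0, 0, 0, 0, 0],
    [0, 0, 0, 0, 0, 0, 0],
    [0, 0, 0, 0, 0, 0, 0],
  ],
)

```text
clock: 7.95
eef_pos: [505.2, 259.8, 104.3]
eef_rot: [-0.704, 0.069, -0.069, 0.704]
ft_force: [1.1, 2.4, 0.9]
width: 0.003
```

```bash
python3 w.py w8; python3 red.py w8
```

```text
7.95 [505.25 259.79 104.26] [1.14 2.36 0.94] 0.0031637201298473482 (array([-28.95, -45.71,  -1.  ]), array([-0.01,  0.01, -0.07]))
to start pose (array([-0.89,  7.27, 26.98]), array([-0.01,  0.01, -0.07]))
box offs 28.901266939851542 1.0180352035621516
[ 209  148   90   95 5761] [251.7 193.1] [ 89.4  90.2  90.8  91.6 112.2 113.2 113.9]
(102, 125) 2224 mean [475.5 265.3] circ 477.0455322265625 264.9930419921875 25.178836822509766 dir -51.77214871241489 ((477.159423828125, 265.0769958496094), (13.98392391204834, 50.218116760253906), 39.449283599853516)
(85, 97) 3493 mean [473.8 263.5] circ 477.1943054199219 264.73974609375 27.248374938964844 dir 43.80420404850088 ((476.4095153808594, 265.6062316894531), (53.31655502319336, 51.994754791259766), 43.11660385131836)
yellow ((499.0452575683594, 260.2957763671875), (84.3079833984375, 132.17266845703125), 78.48237609863281)
```

View pics/w8.png

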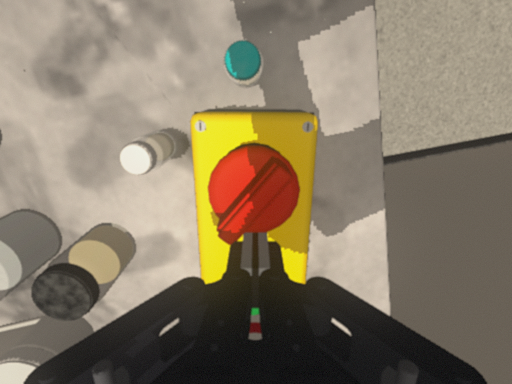

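The head is fully out, with the bar top at 114, and the bar is still held turned by about 0.7 rad. I'll ease back in +y so the bar follows round, then lift away.

Emit:
jog_arm(
  commands=[
    [0, 0, 4, 0, 0, 0, 0],
    [0, 0, 5, 0, 0, 0, 0],
    [0, 0, 6, 0, 0, 0, 0],
    [0, 0, 8, 0, 0, 0, 0],
    [0, -5, 8, 0, 0, 0, 0],
  ],
)

```text
clock: 8.62
eef_pos: [510.8, 290.7, 108.5]
eef_rot: [0.705, -0.07, 0.068, -0.703]
ft_force: [-0.5, -0.1, 0.4]
width: 0.002
```

Emit:
jog_arm(
  commands=[
    [0, -20, 0, 0, 0, 0, 0],
    [0, -30, 0, 0, 0, 0, 0],
    [0, -10, 0, 0, 0, 0, 0],
    [0, 0, 0, 0, 0, 0, 0],
    [0, 0, 0, 0, 0, 0, 0],
  ],
)

```text
clock: 9.25
eef_pos: [509.2, 292.6, 168.4]
eef_rot: [0.705, -0.071, 0.066, -0.702]
ft_force: [-0.0, -0.2, -0.3]
width: 0.0
```

```bash
python3 w.py w9; python3 red.py w9; python3 w.py top9 top; python3 red.py top9
```

```text
9.25 [509.23 292.56 168.42] [-0.01 -0.2  -0.28] 9.514845811131373e-05 (array([-26.36,  18.79, -33.79]), array([ 0.3 ,  0.11, -0.43]))
to start pose (array([ 2.08, 71.44, -5.57]), array([ 0.3 ,  0.11, -0.43]))
box offs 26.437288887925178 33.93841778887588
[ 182  136   38   72 1896] [203.  169.9] [ 89.4  90.4  91.1 109.2 112.9 113.5 114.2]
(102, 125) 1055 mean [474.6 265.3] circ 476.89923095703125 264.57696533203125 24.856021881103516 dir -12.221751608679613 ((476.7681884765625, 264.5060729980469), (13.63062572479248, 49.32773971557617), 78.34480285644531)
(85, 97) 824 mean [471.5 249.5] circ 474.3030090332031 260.63116455078125 26.17071533203125 dir -20.87693406076749 ((469.4120788574219, 252.06631469726562), (23.066484451293945, 52.33867263793945), 60.27165222167969)
yellow ((514.556396484375, 257.274658203125), (83.72637176513672, 163.8612060546875), 78.35321044921875)
9.3 [509.17 292.5  168.3 ] [ 0.06  0.26 -0.28] 0.00273396433728567 (array([-26.31,  18.69, -33.72]), array([ 0.31,  0.11, -0.44]))
to start pose (array([ 2.15, 71.32, -5.49]), array([ 0.31,  0.11, -0.44]))
box offs 26.390611699048037 33.87140292934623
[169 206  18  18 243] [177.6 214.6] [ 87.4  90.1  91.4  94.1 111.2 114.5 117.1]
(102, 125) 88 mean [478.1 261.1] circ 478.96734619140625 260.1701354980469 23.43764305114746 dir -13.484214870615194 ((479.3585205078125, 261.9726867675781), (13.377761840820312, 46.523963928222656), 77.75759887695312)
(85, 97) 148 mean [476.8 256.8] circ 478.5257568359375 260.6591491699219 25.532468795776367 dir 84.85265156575828 ((475.3956604003906, 259.86627197265625), (43.33012008666992, 49.57113265991211), 10.60899543762207)
yellow ((516.4067993164062, 253.41644287109375), (83.37471771240234, 163.9010772705078), 78.67024230957031)
```

View pics/w9.png

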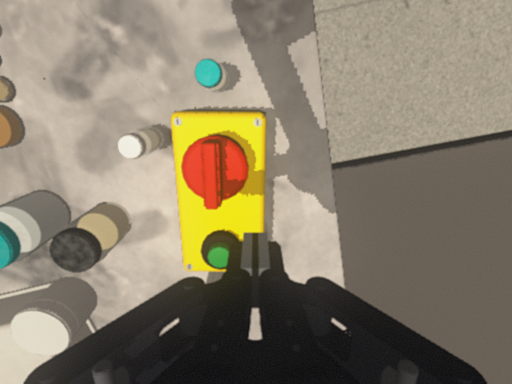

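View pics/top9.png

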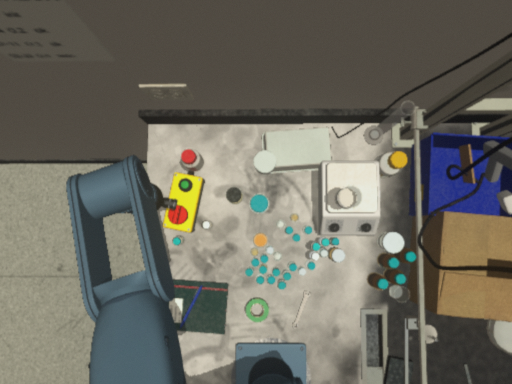

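The head is out (bar top at 114), the bar at (213,172) lies along the box again, and the box, vials (208,72) and (131,145) and bottle haven't moved. The tool is clear, so I'll hand in.

```bash
python3 -c "
from workcell import arm
print(arm.job_done())"
```

```text
the job is handed in; nothing more can be done
None
```

I pressed the stop button in with shut fingertips and let go. I then turned it clockwise by pushing only the left flank of its bar, near the +x end, until it sprang out. The job was handed in at about 9.3 s; no verdict is reported.

| Stage | What I measured |
|---|---|
| Pressed | At my last reading the tip was 9.3 mm below the bar's out height, with 4.6 N; I then commanded up to 3 mm more |
| Let go | Bar top at 107 mm, so it stayed latched |
| Twisted, still latched | About 0.40 rad |
| Twisted further, latch freed | About 0.71 rad |
| At the end | Bar top at 114 mm; bar in line with the box to within about 2°; the box moved less than 1 mm in the top view; nothing touching the tool |

By eye, the vials, bottle and beaker stand where they did, and the green button was never approached.

**Blocked rise:** when the latch freed, the head stopped part way, with its bar top at 109.5 mm and about 3 N upward on the tool. It was probably caught under the wider part of the finger. Raising the tip about 6 mm with the bar still held turned let it come fully out.

**Camera disagreement:** the wrist and top cameras differed by about 4 mm on where the head stands in y. I used the wrist reading, and the contacts agreed with it.

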